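# Open the dust extractor for a filter change

### The arm

A 6-joint arm with a two-finger parallel gripper is mounted at the origin on the work surface. World frame = base frame: x ahead of the robot, y to its left, z up, the work surface at z = 0. Lengths are in mm, angles in degrees, forces in N, time in s.
With the tool pointing down it reaches from about 300 to 850 mm from the base axis. Payload 4.2 kg.
Tool frame: the origin (TCP) lies between the finger pads; the fingertips stand 14 mm ahead of it and the grasp point (between the pads) lies 5 mm behind it (env.finger_overhang is the distance from the TCP to the fingertips, in mm); z points along the fingers, y is the line along which they close (so a half turn about z gives the same grasp; the last joint's range is limited). The gripper opens to 91 mm and grips with 3 to 60 N. Pads are 32 mm wide; open, the fingers measure 118 mm over their backs; the gripper's body (76 mm by 178 mm) begins 60 mm behind the grasp point.
Start: joints at [69.958, 18.312, 89.639, -0, 72.044, -1.146], TCP at [186.218, 544.026, 227.976] pointing down, gripper open.
Joint ranges: [-177.97, 177.97], [-48.28, 115.42], [12.27, 149.76], [-77.06, 257.06], [2.81, 150.46], [-146.56, 146.56]. Speed limits (degrees/s): [147.25, 147.25, 180, 180, 180, 180].

### API

Orientations are given as [roll, pitch, yaw] about the fixed x, y, z axes, in that order (R = Rz(yaw) Ry(pitch) Rx(roll)).
In Python, from workcell import status, cams, env, finder gives the robot as it stands.
- The arm moves only by the tool apply_moves, never from a script. Its argument "increments" is a list of rows, each a list of 7 numbers: the opening, from -1 (shut) to 1 (fully open), then the shift along the world's x, y, z in m, then the turn, a rotation vector about the world's x, y, z in degrees. In form: [[gripper, x, y, z, ax, ay, az], ...]. A call has 1 to 5 rows; each row shifts and turns the commanded pose from where the row before left it; what a row does not reach is not made up. A row lasts 1/12 s, in which the tool goes at most 41.7 mm and 7.16 degrees, less where a joint would pass 70% of its speed; a pose out of reach is approached as far as the arm can. A call with a gripper value outside its range is refused whole. The fingers move at their own pace and stop on an object; "newtons" is the grip in N (left out, the last holds). Time passes only in rows, so rows that do not move let the fingers close. It gives the time, the measured TCP pose, the force, the opening and the grip force at its end, in the units of the state.
- status.state(): the state, without advancing time (a new reading comes with each control period).
- cams.grab_frame(name): name is "scene" or "side" or "wrist"; returns a dict with "color" (480x640x3 uint8, red, green, blue), "intrinsics" (3x3 intrinsics, pixels), "k1" (the pictures are not rectified: a ray, as slopes to the right and down, at radius r is drawn at 1 + k1 r^2 times it, then the intrinsics apply), "R" (3x3) and "t" (3): a world point X has camera coordinates R X + t. Camera axes: x right, y down, z forward; pixel columns grow to the right and rows downward; lengths in mm; the calibration is good to about 2 mm. A picture is of the moment at which its call begins. There is no depth.
- env.job_done(): hands the job in; it is judged then, once.
Trained networks look in the newest picture that a camera, given by its name, has taken for a name from the list of things; names that differ only in an ending like _2 or _b are one class to them, and where a whole thing is asked for, a point or a joint stands for the part that bears it (a point fixed in the world has none). Each returns a list of dicts, best first, with "score" (0 to 1); they miss things now and then, are a little off and sometimes report something else, mostly with a low value. They report only what shows in the picture. A call takes as long as a camera call.
- finder.boxes_of(query, camera): "rect" ([left, top, width, height] in pixels, round what is visible of it).
- finder.trace(query, camera): "pixels" (480x640 bool, what is visible of it) and "rect" ([left, top, width, height] in pixels, round what is visible of it).
The state is a dict: "time_s": time; "qpos": joint angles; "qvel": joint speeds; "effort": joint torques, N m; "ee_pos": TCP position; "ee_rot": TCP orientation; "force": force on the tool from outside, world axes, zero at the start; "torque": the same for the moment, N m; "gripper_width": finger opening in mm; "gripper_force": force on a finger pad.
Only numpy, scipy, OpenCV 4.12 (cv2) and the standard library are available. Lean on these libraries where they do the work, as an engineer would, in place of code of your own. Each camera call takes 0.05 s, during which the arm holds its last target. There are 200 camera calls.

### The job

The filter of the bench dust extractor is due for changing, so open its cover: put one fingertip on each of the two release keys on the front deck, press both keys down together and keep them held down until the sprung cover has risen and stopped, then let go and move clear, leaving it standing open. Let the cover rise by itself without touching it, leave the speed dial as it is set, and leave the bottles, the paint box and the dish where they stand.

Things in the scene. Friction and masses are not known exactly. Their poses are not given: they have to be found in the camera images.
- extractor: flat white bench dust extractor, 240 deep (x) x 280 wide (y) x 80 high, fixed. Origin: centre of its underside; x from its front (robot's side) to its back, z up. Front 58 mm of its top: flat deck 80 mm above the bench with, from left (+y) to right, speed dial, two release keys, four tiny lamps. Behind the deck the hinged cover, level with it
- key_left: left release key: oblong grey cap, 20 (x) x 28 (y) mm, in a black surround. Origin: centre of its top face, 9 mm above the deck when up; axes as the extractor's. 94 mm in front of the extractor's centre and 33 mm left (+y) of its middle line: the keys are 66 mm apart between centres, 38 mm between near edges. The cover's front edge is 34 mm behind the keys' centres
- key_right: right release key, same shape, 33 mm to the right (-y) of the middle line. Origin: centre of its top face
- press_left (a joint): travel of the left key straight down, in m: 0 up, 0.006 fully down (its top then still 3 mm above the deck). Sprung: about 1.5 N to start, 4 to 5 N fully down (about 9 N for both keys); comes up again by itself. From about 4 mm down it draws back its catch. Either catch alone keeps the cover shut
- press_right (a joint): travel of the right key, same values and spring
- cover: white cover with slotted grille, 158 (x) x 252 (y) x 7 mm, hinged along its back edge. Origin: middle of its front edge, on the top face
- cover_hinge (a joint): opening angle of the cover in rad: 0 shut, 0.36 fully open (its stop). When both keys are down it is free, and its spring and damper raise it slowly: fully open after 2 to 4 s, its front edge then about 55 mm higher and 10 mm further back. It then stays open by itself. If the keys are let go early, a catch may snag the rising cover and stop it
- dial_mark (a point): outer end of the white pointer on the black speed dial (30 mm diameter, rising 15 mm above the deck; dial axis 72 mm to the left of the left key's centre). The dial turns easily; leave it alone
- amber_bottle_mid (a point): amber glass dropper bottle with rubber bulb, 48 mm diameter, 122 mm tall; point on its axis half-way up. Loose
- clear_bottle_mid (a point): clear glass dropper bottle of the same shape; point on its axis half-way up. Loose
- paint_box_mid (a point): white watercolour box with twelve pans, 80 x 190 x 30 mm; its centre. Loose
- dish_mid (a point): white porcelain dish, 84 mm across, 22 mm tall; its centre. Loose

How it is judged (in metres and radians):
On the way, in this order (a step that is already met when the one before it is completed fails the run):
1. both keys are held down at the same time, a finger on each (value of joint each of press_left, press_right above 0.0035 m and contact force between the fingers and key_left above 0.5 N and contact force between the fingers and key_right above 0.5 N), for 0.2 s.
2. the cover has risen fully while both keys are still held down (all of step 1 and value of joint cover_hinge above 0.33 rad), for 0.1 s.
At the end, for the whole second after the job is handed in: The cover stands open at rest (0.33 rad or more of 0.36), both keys are up again (within 1.5 mm), the dial's pointer end is within 4 mm and the bottles, paint box and dish are within 20 mm of where they began (value of joint cover_hinge above 0.33 rad and velocity of joint cover_hinge below 0.02 rad/s and value of joint each of press_left, press_right below 0.0015 m and distance of each of amber_bottle_mid, clear_bottle_mid, paint_box_mid, dish_mid from where it was at the start of the episode below 0.02 m and distance of dial_mark from where it was at the start of the episode below 0.004 m); the robot touches nothing.
It fails at once if the cover is touched by the robot (more than 2 N) (contact force between any of the fingers, the arm and cover above 2 N).
It fails at once if a bottle, the paint box or the dish is moved or lifted by more than 20 mm (distance of any of amber_bottle_mid, clear_bottle_mid, paint_box_mid, dish_mid from where it was at the start of the episode above 0.02 m).
It fails at once if the speed dial is turned (pointer end moved more than 4 mm) (distance of dial_mark from where it was at the start of the episode above 0.004 m).
It also fails if it takes over 35 s, if anything falls off the work surface, if the arm or the gripper's body presses on something with over 40 N, if the wrist force passes 120 N, or if a joint passes its speed limit or range.

## Working session

There is one attempt and no reset: what is moved stays moved. The work goes in short steps, Python scripts to look and compute and a tool call to move; the robot and the scene stay as the last step left them, time stands still between calls to the robot, and variables do not carry over. Pictures are saved under pics/ and viewed, at most 10 in all, crops included, and the job is handed in when it is done.

Besides the shell and the picture viewer there is one more tool, called after "Call:" by a JSON object that holds its "op" and its "data". apply_moves: Moves the arm, as the interface text tells. Its arguments: {"type":"object","properties":{"increments":{"type":"array","items":{"type":"array","items":{"type":"number"}}},"newtons":{"type":"number"}},"required":["increments"]}

```bash
mkdir -p pics; ls; cat > h.py <<'E'
from workcell import status, cams, env, finder
import numpy as np, cv2
def ray(f,p):
    K=np.array(f["intrinsics"],float);k=f["k1"]
    d=np.array([(p[0]-K[0,2])/K[0,0],(p[1]-K[1,2])/K[1,1]]);u=d.copy()
    for _ in range(30): u=d/(1+k*(u@u))
    R=np.array(f["R"]);t=np.array(f["t"])
    return -R.T@t, R.T@np.array([u[0],u[1],1])
def onz(f,p,z):
    o,d=ray(f,p); return o+d*(z-o[2])/d[2]
def proj(f,X):
    c=np.array(f["R"])@np.array(X,float)+np.array(f["t"]);u=c[:2]/c[2];u=u*(1+f["k1"]*(u@u))
    K=np.array(f["intrinsics"]);return np.array([K[0,0]*u[0]+K[0,2],K[1,1]*u[1]+K[1,2]])
E
python3 - <<'E'
from h import *
for c in ("scene","side","wrist"):
    f=cams.grab_frame(c); cv2.imwrite(f"pics/{c}0.png",f["color"][:,:,::-1])
    print(c,"cam at",(-np.array(f["R"]).T@np.array(f["t"])).round())
    for q,z in (("key_left",89),("key_right",89),("dial_mark",95),("extractor",80),("cover",80),("amber_bottle_mid",61),("clear_bottle_mid",61),("paint_box_mid",15),("dish_mid",11)):
        for b in finder.trace(q,c)[:3]:
            v,u=np.nonzero(b["pixels"]); m=(u.mean(),v.mean())
            print(q,round(b["score"],2),b["rect"],np.round(m,1),onz(f,m,z).round(1))
s=status.state();print(s["time_s"],s["ee_pos"],s["ee_rot"],s["force"],s["gripper_width"])
E
```

```text
pics
scene cam at [ 982. -194.  799.]
key_left 0.72 [314.4, 226.8, 20.0, 10.7] [322.8 232.5] [579.9  58.1  89. ]
key_right 0.65 [285.2, 245.8, 17.8, 11.9] [292.4 251.2] [586.1  -7.6  89. ]
dial_mark 0.7 [346.2, 204.6, 16.9, 17.0] [354. 212.] [573.9 127.7  95. ]
extractor 0.82 [238.8, 197.3, 209.4, 200.2] [339.4 293.7] [693.9  21.5  80. ]
cover 0.66 [262.4, 225.9, 168.9, 144.0] [345.4 293.1] [698.1  30.6  80. ]
amber_bottle_mid 0.84 [215.5, 298.0, 28.1, 43.2] [227.8 322.5] [ 636.7 -160.5   61. ]
clear_bottle_mid 0.81 [370.6, 181.1, 26.1, 42.6] [384.9 202.8] [566.4 206.6  61. ]
clear_bottle_mid 0.17 [215.2, 297.2, 28.9, 46.5] [227.8 322.4] [ 636.5 -160.4   61. ]
paint_box_mid 0.96 [273.3, 161.4, 86.9, 74.6] [316.6 200.2] [463.  114.7  15. ]
dish_mid 0.94 [192.6, 241.9, 42.8, 35.9] [214.5 262.1] [ 487.8 -126.7   11. ]
dish_mid 0.57 [349.0, 204.3, 13.4, 15.1] [353.9 212.4] [526.  165.3  11. ]
side cam at [ 383. -759.  723.]
key_left 0.65 [294.6, 231.7, 12.3, 13.7] [299.8 240.3] [574.9  51.6  89. ]
key_right 0.45 [304.4, 257.6, 14.9, 10.1] [311.6 259.9] [581.4 -13.6  89. ]
dial_mark 0.65 [283.4, 211.2, 11.9, 13.2] [288.6 219.9] [568. 118.  95.]
extractor 0.62 [269.2, 193.5, 167.9, 137.5] [352.4 259.7] [659.7 -23.8  80. ]
cover 0.84 [299.1, 198.7, 127.9, 91.5] [360.4 244.1] [690.7  18.5  80. ]
amber_bottle_mid 0.82 [345.1, 296.6, 27.1, 58.9] [358.9 327.8] [ 619.7 -177.6   61. ]
clear_bottle_mid 0.92 [264.3, 185.8, 23.2, 53.9] [275.6 209.5] [559.4 212.8  61. ]
paint_box_mid 0.98 [210.5, 230.4, 73.0, 67.5] [245.6 262.3] [469.2 103.5  15. ]
dish_mid 0.6 [273.5, 193.6, 163.8, 135.6] [352.4 259.6] [689.6  55.5  11. ]
dish_mid 0.59 [255.4, 323.9, 47.3, 34.0] [281.1 339.4] [ 494.6 -122.5   11. ]
wrist cam at [107. 571. 386.]
1.5 [186.22342506 544.03604329 227.95814053] [ 1.79996544e+02 -1.20123474e-03  1.61103465e+02] [-0.20158786 -0.62033603 -0.65413228] 90.95603616229641
```

```bash
python3 - <<'E'
import cv2,numpy as np
a=cv2.imread("pics/scene0.png")[150:400,180:480];b=cv2.imread("pics/side0.png")[170:370,200:450]
cv2.imwrite("pics/a.png",cv2.resize(a,None,fx=2.6,fy=2.35,interpolation=2));cv2.imwrite("pics/b.png",cv2.resize(b,None,fx=3,fy=3,interpolation=2))
E
```

```text
(no output)
```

View pics/a.png

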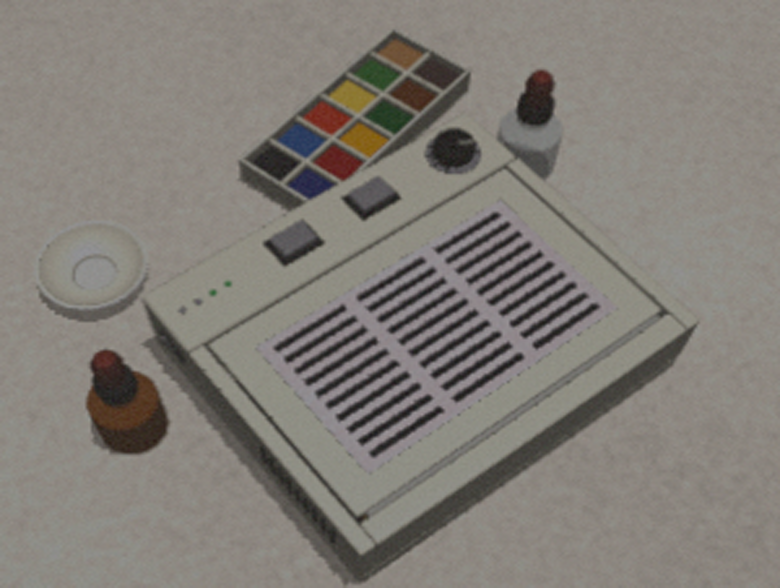

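View pics/b.png

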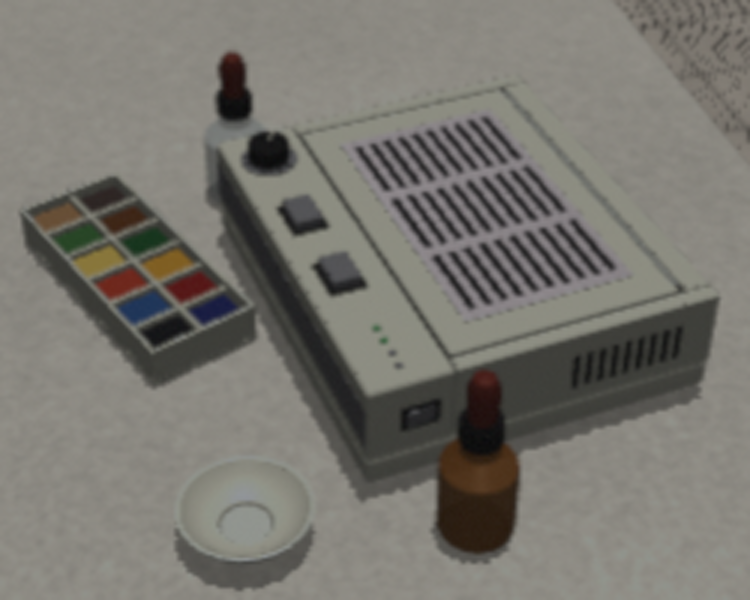

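The pictures agree with the networks. In the scene picture the keys are at (323,232) and (293,251), the dial at (354,212), and the bottles are outside the extractor. The side traces sit about 1.6 px left of the caps. I'll move above the front of the keys and measure again with the wrist camera.

Call:
{"op": "apply_moves", "data": {"increments": [[0.165,0.022,-0.0305,0,0,0,1.43],[0.165,0.022,-0.0305,0,0,0,1.43],[0.165,0.022,-0.0305,0,0,0,1.43],[0.165,0.022,-0.0305,0,0,0,1.43],[0.165,0.022,-0.0305,0,0,0,1.43]]}}

```text
time_s: 1.92
ee_pos: [296.9, 390.1, 228.1]
ee_rot: [180.0, 0.0, 168.4]
force: [0.6, 0.4, 0.2]
gripper_width: 61.1
gripper_force: 0.0
```

Call:
{"op": "apply_moves", "data": {"increments": [[0.165,0.022,-0.0305,0,0,0,1.43],[0.165,0.022,-0.0305,0,0,0,1.43],[0.165,0.022,-0.0305,0,0,0,1.43],[0.165,0.022,-0.0305,0,0,0,1.43],[0.165,0.022,-0.0305,0,0,0,1.43]]}}

```text
time_s: 2.33
ee_pos: [407.0, 237.4, 228.3]
ee_rot: [180.0, 0.0, 175.5]
force: [1.2, 0.7, 0.4]
gripper_width: 53.2
gripper_force: 0.0
```

Call:
{"op": "apply_moves", "data": {"increments": [[0.165,0.022,-0.0305,0,0,0,1.43],[0.165,0.022,-0.0305,0,0,0,1.43],[0.165,0.022,-0.0305,0,0,0,1.43],[0.165,0.022,-0.0305,0,0,0,1.43],[0.165,0.022,-0.0305,0,0,0,1.43]]}}

```text
time_s: 2.75
ee_pos: [517.1, 84.8, 228.2]
ee_rot: [180.0, 0.0, -177.4]
force: [1.1, 1.0, -0.2]
gripper_width: 53.2
gripper_force: 0.0
```

Call:
{"op": "apply_moves", "data": {"increments": [[0.165,0.022,-0.0305,0,0,0,1.43],[0.165,0.022,-0.0305,0,0,0,1.43],[0.165,0,0,0,0,0,0],[0.165,0,0,0,0,0,0]]}}

```text
time_s: 3.08
ee_pos: [560.9, 24.0, 227.5]
ee_rot: [180.0, -0.0, -174.8]
force: [-0.7, 0.8, -0.6]
gripper_width: 53.0
gripper_force: 0.0
```

```bash
python3 - <<'E'
from h import *
f=cams.grab_frame("wrist"); cv2.imwrite("pics/w1.png",f["color"][:,:,::-1])
print("cam at",(-np.array(f["R"]).T@np.array(f["t"])).round())
for q,z in (("key_left",89),("key_right",89),("dial_mark",95),("extractor",80),("cover",80)):
    for b in finder.trace(q,"wrist")[:3]:
        v,u=np.nonzero(b["pixels"]); m=(u.mean(),v.mean())
        print(q,round(b["score"],2),np.round(b["rect"]),np.round(m,1),onz(f,m,z).round(1))
s=status.state();print(s["time_s"],s["ee_pos"],s["ee_rot"],s["force"],s["gripper_width"])
E
```

```text
cam at [477.  16. 385.]
key_left 0.61 [349. 238.  34.  27.] [365.6 251.2] [575.6  56.9  89. ]
key_right 0.75 [256. 236.  40.  34.] [276.3 253.4] [583.2  -8.4  89. ]
key_right 0.74 [346. 238.  43.  31.] [365.2 251.5] [575.8  56.6  89. ]
dial_mark 0.62 [442. 233.  42.  43.] [462.2 253.5] [568.9 126.3  95. ]
dial_mark 0.34 [318.  28. 244. 158.] [441.3 105.6] [468.7  93.7  95. ]
extractor 0.71 [132. 195. 373. 242.] [323.2 281.7] [606.3  28.5  80. ]
cover 0.81 [161. 286. 320. 148.] [324.4 351.2] [667.9  35.1  80. ]
cover 0.31 [255. 239.  42.  29.] [276.3 253.2] [586.3  -9.2  80. ]
3.3833 [559.63705988  26.63760556 228.24266225] [ 1.79986642e+02  8.95468314e-03 -1.74491894e+02] [ 0.41825339  0.01294681 -0.48373581] 53.0813827705374
```

View pics/w1.png

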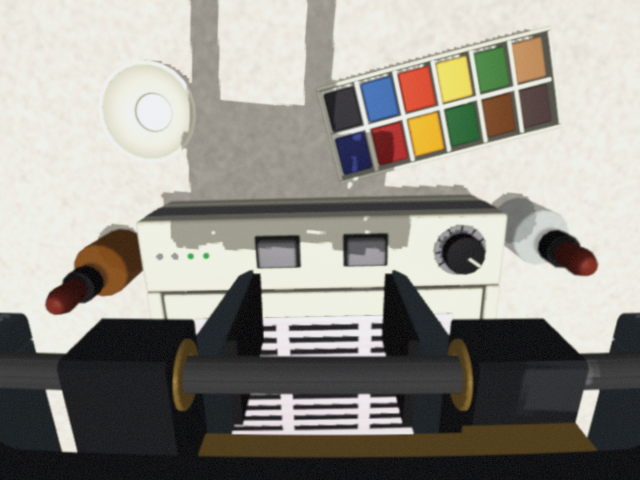

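The wrist picture shows the right key cap at (278,251) and the left one at (366,250). The dial is at (462,252), the deck edge is tilted -0.8°, and both fingers are clear. From this the keys' midpoint is about (581, 24.5) and the yaw about 6.2°. I'll go to 9 mm above the keys.

Call:
{"op": "apply_moves", "data": {"increments": [[0.165,0.01,-0.001,-0.026,0,0,0.4],[0.165,0.009,0,-0.03,0,0,0.3],[0.165,0,0,-0.03,0,0,0],[0.165,0,0,-0.02,0,0,0],[0.165,0,0,-0.01,0,0,0]]}}

```text
time_s: 3.8
ee_pos: [577.2, 25.4, 109.2]
ee_rot: [180.0, -0.3, -173.8]
force: [-0.5, 0.5, -0.1]
gripper_width: 53.0
gripper_force: 0.0
```

```bash
python3 - <<'E'
from h import *
f=cams.grab_frame("scene"); a=f["color"][190:290,260:400,::-1]
g=cams.grab_frame("wrist"); b=g["color"][180:420,120:520,::-1]
h=cams.grab_frame("side"); c=h["color"][190:290,250:390,::-1]
cv2.imwrite("pics/c.png",np.vstack([np.hstack([cv2.resize(a,(400,290),interpolation=2),cv2.resize(c,(400,290),interpolation=2)]),cv2.resize(b,(800,300),interpolation=2)]))
for n in ("scene","wrist","side"):
  fr=dict(scene=f,wrist=g,side=h)[n]
  for q in ("key_left","key_right"):
    for b in finder.trace(q,n)[:1]:
        v,u=np.nonzero(b["pixels"]);m=(u.mean(),v.mean());print(n,q,round(b["score"],2),np.round(b["rect"]),onz(fr,m,89).round(1))
s=status.state();print(s["time_s"],s["ee_pos"],s["ee_rot"],s["force"],s["gripper_width"])
E
```

```text
scene key_left 0.69 [315. 228.  20.  11.] [581.8  53.3  89. ]
wrist key_left 0.64 [360. 281.  64.  47.] [575.5  49.6  89. ]
wrist key_right 0.55 [216. 280.  66.  51.] [581.2  -1.5  89. ]
side key_right 0.21 [271. 194. 167. 137.] [661.2 -49.4  89. ]
4.25 [579.89838359  24.55494328 113.3036169 ] [-1.79992269e+02  1.44643351e-01 -1.73884501e+02] [0.06145952 0.56865212 0.24647672] 52.91441726630896
```

View pics/c.png

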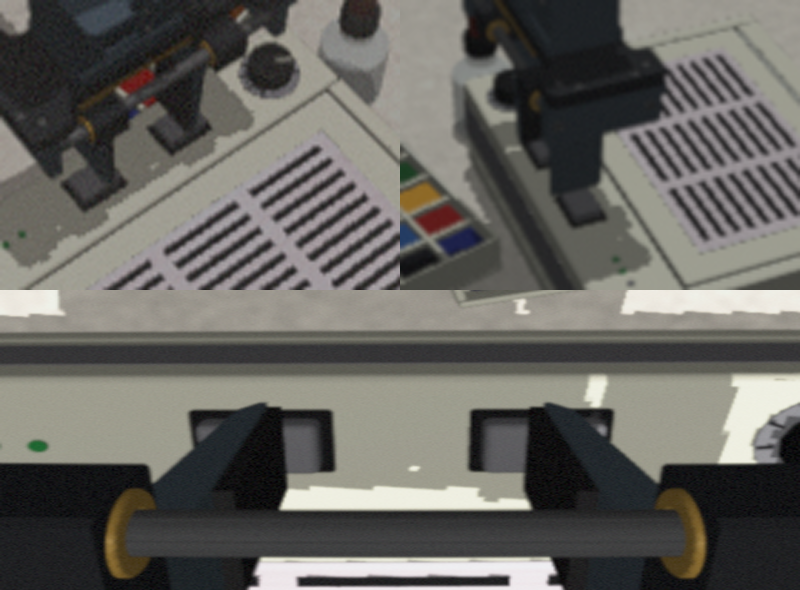

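Both fingertips stand over the key caps, within about 2 mm of centre. Clearance to the cover and the dial looks good, so I'll press.

Call:
{"op": "apply_moves", "data": {"increments": [[0.165,0,0,-0.006,0,0,0],[0.165,0,0,-0.005,0,0,0],[0.165,0,0,-0.003,0,0,0],[0.165,0,0,0,0,0,0],[0.165,0,0,0,0,0,0]]}}

```text
time_s: 4.67
ee_pos: [579.8, 24.5, 98.6]
ee_rot: [-180.0, 0.1, -173.9]
force: [-1.3, 0.1, 5.9]
gripper_width: 52.8
gripper_force: 3.3
```

Call:
{"op": "apply_moves", "data": {"increments": [[0.165,0,0,-0.001,0,0,0],[0.165,0,0,-0.001,0,0,0],[0.165,0,0,0,0,0,0],[0.165,0,0,0,0,0,0],[0.165,0,0,0,0,0,0]]}}

```text
time_s: 5.08
ee_pos: [579.8, 24.5, 97.3]
ee_rot: [-180.0, 0.1, -173.9]
force: [-1.6, 0.4, 8.9]
gripper_width: 53.3
gripper_force: 4.7
```

Call:
{"op": "apply_moves", "data": {"increments": [[0.165,0,0,-0.001,0,0,0],[0.165,0,0,0,0,0,0],[0.165,0,0,0,0,0,0],[0.165,0,0,0,0,0,0],[0.165,0,0,0,0,0,0]]}}

```text
time_s: 5.5
ee_pos: [579.8, 24.5, 97.2]
ee_rot: [-180.0, 0.1, -173.9]
force: [-2.7, -0.2, 13.5]
gripper_width: 52.9
gripper_force: 7.3
```

Call:
{"op": "apply_moves", "data": {"increments": [[0.165,0,0,0,0,0,0],[0.165,0,0,0,0,0,0],[0.165,0,0,0,0,0,0],[0.165,0,0,0,0,0,0],[0.165,0,0,0,0,0,0]]}}

```text
time_s: 5.92
ee_pos: [579.8, 24.5, 97.2]
ee_rot: [-180.0, 0.1, -173.9]
force: [-2.9, -0.7, 14.5]
gripper_width: 52.9
gripper_force: 7.3
```

```bash
python3 - <<'E'
from h import *
f=cams.grab_frame("scene"); a=f["color"][150:400,180:480,::-1]
h=cams.grab_frame("side"); c=h["color"][150:350,220:460,::-1]
cv2.imwrite("pics/d.png",np.hstack([cv2.resize(a,(400,334),interpolation=2),cv2.resize(c,(400,334),interpolation=2)]))
s=status.state();print(s["time_s"],s["ee_pos"],s["force"])
E
```

```text
6.0167 [579.83297667  24.50167568  97.20296339] [-3.4769854   0.63425307 14.87729365]
```

View pics/d.png

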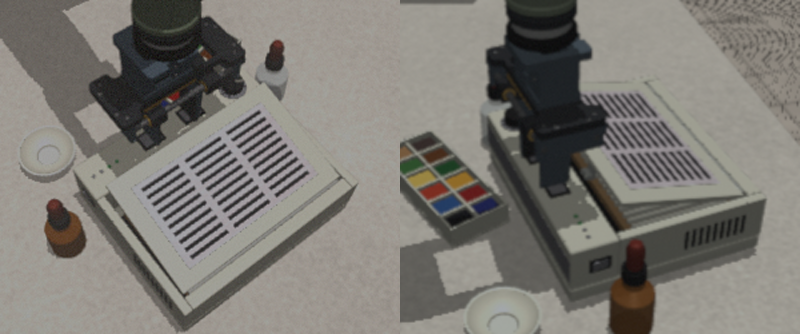

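The keys are bottomed out, with the force past the spring load, and the cover is rising clear of the gripper. Its front edge is near (600,195) in the side crop. I'll hold for about 3 s more.

Call:
{"op": "apply_moves", "data": {"increments": [[0.165,0,0,0,0,0,0],[0.165,0,0,0,0,0,0],[0.165,0,0,0,0,0,0],[0.165,0,0,0,0,0,0],[0.165,0,0,0,0,0,0]]}}

```text
time_s: 6.43
ee_pos: [579.8, 24.5, 97.2]
ee_rot: [-180.0, 0.1, -173.9]
force: [-2.1, 0.1, 14.6]
gripper_width: 53.3
gripper_force: 7.3
```

Call:
{"op": "apply_moves", "data": {"increments": [[0.165,0,0,0,0,0,0],[0.165,0,0,0,0,0,0],[0.165,0,0,0,0,0,0],[0.165,0,0,0,0,0,0],[0.165,0,0,0,0,0,0]]}}

```text
time_s: 6.85
ee_pos: [579.8, 24.5, 97.2]
ee_rot: [-180.0, 0.1, -173.9]
force: [-3.1, -0.5, 14.3]
gripper_width: 53.4
gripper_force: 7.3
```

Call:
{"op": "apply_moves", "data": {"increments": [[0.165,0,0,0,0,0,0],[0.165,0,0,0,0,0,0],[0.165,0,0,0,0,0,0],[0.165,0,0,0,0,0,0],[0.165,0,0,0,0,0,0]]}}

```text
time_s: 7.27
ee_pos: [579.8, 24.5, 97.2]
ee_rot: [-180.0, 0.1, -173.9]
force: [-3.1, 0.1, 15.2]
gripper_width: 52.9
gripper_force: 7.3
```

Call:
{"op": "apply_moves", "data": {"increments": [[0.165,0,0,0,0,0,0],[0.165,0,0,0,0,0,0],[0.165,0,0,0,0,0,0],[0.165,0,0,0,0,0,0],[0.165,0,0,0,0,0,0]]}}

```text
time_s: 7.68
ee_pos: [579.8, 24.5, 97.2]
ee_rot: [-180.0, 0.1, -173.9]
force: [-3.7, -0.4, 15.3]
gripper_width: 53.4
gripper_force: 7.3
```

Call:
{"op": "apply_moves", "data": {"increments": [[0.165,0,0,0,0,0,0],[0.165,0,0,0,0,0,0],[0.165,0,0,0,0,0,0],[0.165,0,0,0,0,0,0],[0.165,0,0,0,0,0,0]]}}

```text
time_s: 8.1
ee_pos: [579.9, 24.5, 97.2]
ee_rot: [-180.0, 0.1, -173.9]
force: [-3.0, -0.3, 15.3]
gripper_width: 53.1
gripper_force: 7.3
```

Call:
{"op": "apply_moves", "data": {"increments": [[0.165,0,0,0,0,0,0],[0.165,0,0,0,0,0,0],[0.165,0,0,0,0,0,0],[0.165,0,0,0,0,0,0],[0.165,0,0,0,0,0,0]]}}

```text
time_s: 8.52
ee_pos: [579.8, 24.5, 97.2]
ee_rot: [-180.0, 0.1, -173.9]
force: [-3.8, -0.6, 14.4]
gripper_width: 53.1
gripper_force: 7.3
```

```bash
python3 - <<'E'
from h import *
I=lambda f:f["color"].astype(int)
f=cams.grab_frame("scene"); a=f["color"][150:400,180:480,::-1]
h=cams.grab_frame("side"); c=h["color"][150:350,220:460,::-1]
for _ in range(5): cams.grab_frame("wrist")
h2=cams.grab_frame("side")
print("changed px",(abs(I(h2)-I(h)).max(2)>40).sum())
# expected cover front corners, yaw 6.2, extractor centre
y=np.radians(6.2);ex=np.array([np.cos(y),np.sin(y)]);ey=np.array([-np.sin(y),np.cos(y)])
m=np.array([581,24.5])
a=a.copy();c=c.copy()
a=cv2.resize(a,(400,334),interpolation=2);c=cv2.resize(c,(400,334),interpolation=2)
for s in (-126,126):
    for ang,col in ((0.36,(0,0,255)),(0.30,(0,255,0))):
        P=m+ex*(34+158-158*np.cos(ang))+ey*s; X=[P[0],P[1],80+158*np.sin(ang)]
        p=proj(f,X); cv2.circle(a,(int((p[0]-180)*400/300),int((p[1]-150)*334/250)),2,col,-1)
        p=proj(h,X); cv2.circle(c,(int((p[0]-220)*400/240),int((p[1]-150)*334/200)),2,col,-1)
cv2.imwrite("pics/e.png",np.hstack([a,c]))
s=status.state();print(s["time_s"],s["ee_pos"],s["force"])
E
```

```text
changed px 0
8.9167 [579.82984837  24.49311762  97.19914254] [-2.74231305 -0.73429144 13.8564009 ]
```

View pics/e.png

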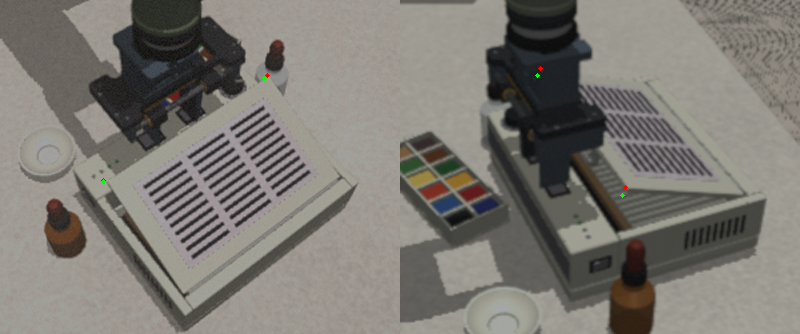

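The cover has stopped moving. Before letting go I'll hold a little longer and triangulate its front right corner.

Call:
{"op": "apply_moves", "data": {"increments": [[0.165,0,0,0,0,0,0],[0.165,0,0,0,0,0,0],[0.165,0,0,0,0,0,0],[0.165,0,0,0,0,0,0],[0.165,0,0,0,0,0,0]]}}

```text
time_s: 9.33
ee_pos: [579.8, 24.5, 97.2]
ee_rot: [-180.0, 0.1, -173.9]
force: [-3.0, -0.2, 14.3]
gripper_width: 52.9
gripper_force: 7.3
```

Call:
{"op": "apply_moves", "data": {"increments": [[0.165,0,0,0,0,0,0],[0.165,0,0,0,0,0,0],[0.165,0,0,0,0,0,0],[0.165,0,0,0,0,0,0],[0.165,0,0,0,0,0,0]]}}

```text
time_s: 9.75
ee_pos: [579.8, 24.5, 97.2]
ee_rot: [-180.0, 0.1, -173.9]
force: [-3.0, 0.4, 14.9]
gripper_width: 53.4
gripper_force: 7.3
```

```bash
python3 - <<'E'
from h import *
f=cams.grab_frame("scene"); h=cams.grab_frame("side")
cv2.imwrite("pics/f.png",np.hstack([cv2.resize(f["color"][240:320,230:310,::-1],(400,400),interpolation=cv2.INTER_CUBIC),cv2.resize(h["color"][210:290,330:410,::-1],(400,400),interpolation=cv2.INTER_CUBIC)]))
cv2.imwrite("pics/side2.png",h["color"][:,:,::-1]);cv2.imwrite("pics/scene2.png",f["color"][:,:,::-1])
E
```

```text
(no output)
```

View pics/f.png

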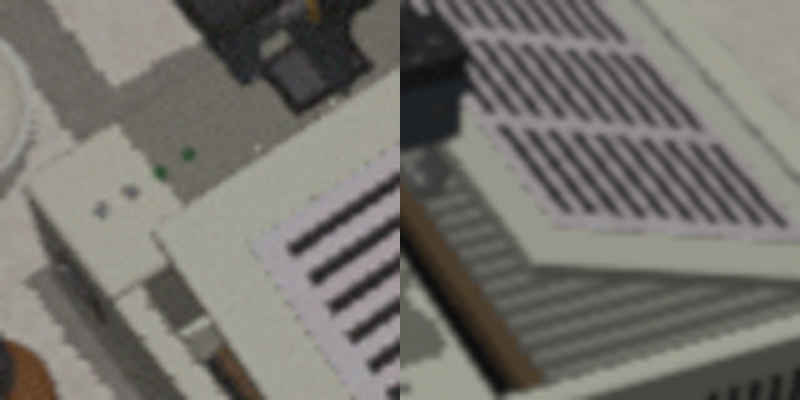

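The cover's front right corner is at (261,287) in the scene picture and at (357,262.6) in the side picture.

```bash
python3 - <<'E'
from h import *
f=cams.grab_frame("scene"); h=cams.grab_frame("side")
def tri(a,b):
    A=[];B=[]
    for fr,p in ((f,a),(h,b)):
        o,d=ray(fr,p);d/=np.linalg.norm(d);M=np.eye(3)-np.outer(d,d);A.append(M);B.append(M@o)
    X=np.linalg.lstsq(np.vstack(A),np.hstack(B),rcond=None)[0];return X.round(1),(proj(f,X)-a).round(1),(proj(h,X)-b).round(1)
print(tri((261,287),(357,262.6)))
E
```

```text
(array([642.3, -93.1, 132.2]), array([-0.,  0.]), array([-0., -0.]))
```

The corner is 52 mm above the deck level. Fully open should give about 55 mm and the calibration is good to 2 mm, and the cover is at rest. So it is fully open, and I'll release and lift clear.

Call:
{"op": "apply_moves", "data": {"increments": [[0.165,0,0,0.006,0,0,0],[0.165,0,0,0.015,0,0,0],[0.165,-0.003,0,0.025,0,0,0],[0.165,-0.005,0,0.03,0,0,0],[0.165,-0.01,0,0.03,0,0,0]]}}

```text
time_s: 10.37
ee_pos: [561.0, 24.5, 200.9]
ee_rot: [180.0, -0.1, -173.9]
force: [1.2, 0.1, 0.9]
gripper_width: 53.1
gripper_force: 0.0
```

Call:
{"op": "apply_moves", "data": {"increments": [[0.165,-0.02,0,0.03,0,0,0],[0.165,-0.03,0,0.02,0,0,0],[0.165,-0.03,0,0.01,0,0,0],[0.165,0,0,0,0,0,0],[0.165,0,0,0,0,0,0]]}}

```text
time_s: 10.78
ee_pos: [480.4, 24.5, 261.6]
ee_rot: [-180.0, 0.1, -173.9]
force: [-0.5, 0.1, 0.3]
gripper_width: 53.3
gripper_force: 0.0
```

Call:
{"op": "apply_moves", "data": {"increments": [[0.165,0,0,0,0,0,0],[0.165,0,0,0,0,0,0],[0.165,0,0,0,0,0,0],[0.165,0,0,0,0,0,0]]}}

```text
time_s: 11.12
ee_pos: [481.7, 24.5, 260.0]
ee_rot: [180.0, -0.1, -173.9]
force: [-0.7, -0.7, -0.0]
gripper_width: 53.3
gripper_force: 0.0
```

```bash
python3 - <<'E'
from h import *
f=cams.grab_frame("scene"); h=cams.grab_frame("side")
cv2.imwrite("pics/g.png",np.hstack([cv2.resize(f["color"][150:400,180:480,::-1],(400,334),interpolation=2),cv2.resize(h["color"][150:350,220:460,::-1],(400,334),interpolation=2)]))
for n,o,fr in (("scene","pics/scene2.png",f),("side","pics/side2.png",h)):
    p=cv2.imread(o).astype(int);c=fr["color"][:,:,::-1].astype(int);d=abs(p-c).max(2)>40
    print(n,"cover corner region change",(d[255:330,245:330] if n=="scene" else d[225:290,345:420]).sum())
s=status.state();print(s["time_s"],s["ee_pos"],s["force"])
E
```

```text
scene cover corner region change 678
side cover corner region change 0
11.2167 [481.57417665  24.52963573 260.31356741] [ 0.17895055 -0.38022279 -0.12199262]
```

View pics/g.png

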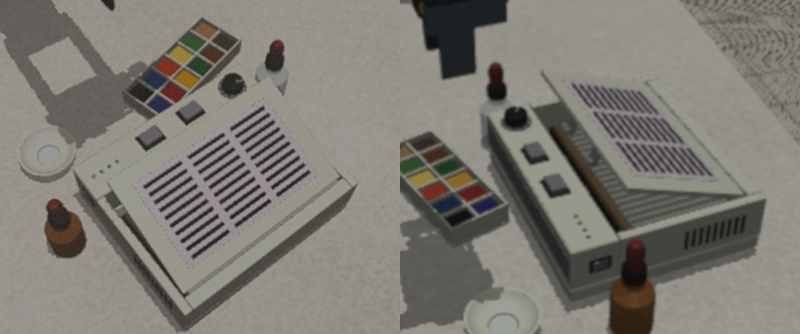

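The cover stands open and hasn't moved: the side picture is unchanged round its corner, and in the scene picture only the arm's shadow differs. Both keys are up, the dial and loose things are in place, and the arm is clear.

```bash
python3 -c "
from workcell import env
print(env.job_done())"
```

```text
the job is handed in; nothing more can be done
None
```

The job is handed in: I held both keys down until the cover had risen and stopped, then let go and moved clear; the last pictures show it standing open, both keys up, and the dial and loose things in place (no verdict was returned).

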